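Crimp the capped vial with the bench crimper

TASK

One of the two bench crimpers has a capped vial standing in its nest. Swing that crimper's handle all the way down to its stop, hold it there for about a second, then let it come fully back up. Leave the other, empty crimper's handle alone and the vial standing in its nest.

Things in the scene. Friction and masses are not known exactly. Their poses are not given: they have to be found in the camera images.
- lever_handle (a point): Middle of the loaded crimper's handle: a level black crossbar, 60 mm long, 24 mm thick, on the free end of a steel lever that points roughly at the robot. Free space above and around. Axes at rest: z up, y along the bar, x level towards the press. The hinge axis (along y) is 147 mm along x and 103 mm lower; the handle swings on a 180 mm radius from 278 mm to 128 mm above the bench.
- lever (a joint): Swing of that lever, rad: 0 at rest (35 degrees above level), growing as the handle goes down, 0.87 at the stop (15 degrees below level). A spring returns it to 0 when let go; pushing down takes about 5 N at first, 11 N at the stop. The press, fixed to the bench, is a grey base 140 x 130 mm, two posts and a bridge, 189 mm high; its head goes down with the lever.
- spare_lever (a joint): Swing of the lever of the other crimper, the same in every way but with no vial in its nest; 0 at rest (up). The two stand side by side, some 26 to 61 cm apart; either may be on the left.
- vial_center (a point): Centre (half-way up) of the amber glass vial with bare aluminium cap, 28 mm across, 48 mm tall, standing loose in the 10 mm high steel ring on the loaded crimper's base, its foot 22 mm above the bench. z is up along it. Its axis is 122 mm along x from the handle at rest, straight behind it.
Mind the look-alikes: they are no part of the job. Of the things like the part that bears vial_center, leave any that is green, turquoise or yellow; of the rest the smaller one is meant.

How it is judged:
On the way, in this order (a step that is already met when the one before it is completed fails the run):
1. the loaded crimper's handle is held down at its stop (within 0.07 rad) for half a second (value of joint lever above 0.8 rad), for 0.5 s.
2. the handle has come back up (within 0.06 rad of rest) (value of joint lever below 0.06 rad), for 0.2 s.
At the end, for the whole second after the job is handed in: Both handles are up (within 0.06 rad of rest) and the vial stands upright (within 0.2 rad) in the nest where it was, within 15 mm (value of joint each of lever, spare_lever below 0.06 rad and distance of vial_center from where it was at the start of the episode below 0.015 m and angle between vial_center's own z axis and vertical below 0.2 rad); the robot touches nothing.
It fails at once if the empty crimper's handle is swung by more than 0.15 rad (value of joint spare_lever above 0.15 rad).
It fails at once if the vial is knocked over or out of its nest (distance of vial_center from where it was at the start of the episode above 0.03 m or angle between vial_center's own z axis and vertical above 0.5 rad).
It also fails if it takes over 38 s, if anything falls off the work surface, if the arm or the gripper's body presses on something with over 40 N, if the wrist force passes 120 N, or if a joint passes its speed limit or range.

ROBOT

A 6-joint arm with a two-finger parallel gripper is mounted at the origin on the work surface. World frame = base frame: x ahead of the robot, y to its left, z up, the work surface at z = 0. Lengths are in m, angles in rad, forces in N, time in s.
With the tool pointing down it reaches from about 0.3 to 0.875 m from the base axis. Payload 6.4 kg.
Tool frame: the origin (TCP) lies at the very end of the fingers, on their centre line; the grasp point (between the pads) lies grip_depth behind it (grip_depth is the distance from the TCP to the grasp point, in m); z points along the fingers, y is the direction in which the jaws open and shut (so a half turn about z gives the same grasp; the last joint's range is limited). The gripper opens to 85 mm and grips with 20 to 120 N. Pads are 22 mm wide; open, the fingers measure 114 mm over their backs; the gripper's body (76 mm by 85 mm) begins 54 mm behind the grasp point. The pads swing forward as they close: fully open they stand 13 mm farther back than shut.
Start: joints at [1.087, 0.181, 1.607, -0, 1.354, -0.206], TCP at [0.158, 0.553, 0.231] pointing down, gripper open.
Joint ranges: [-2.99, 2.99], [-0.89, 2.07], [0.3, 2.58], [-1.14, 4.28], [0, 2.63], [-3.12, 3.12]. Speed limits (rad/s): [2.57, 2.57, 3.01, 3.14, 3.14, 3.14].

INTERFACE

Orientations are given as a 3x3 rotation matrix whose columns are the frame's x, y, z axes.
In Python, from bench import sense, capture, camera_info, close_job, grip_depth gives the robot as it stands.
- The arm moves only by the shell command python3 -m inch 'ROWS' [FORCE]. ROWS is JSON, a list of rows, each a list of 7 numbers: the shift along the tool's x, y, z as a fraction of full scale, then the turn, a rotation vector about the tool's x, y, z as a fraction of full scale, then the closure, from 0 (fully open) to 1 (shut). A call has 1 to 10 rows; each row is the pose to reach, as a shift and turn from the pose commanded when the call began, along the tool's axes at that moment; what a row does not reach only later rows make up. Full scale, the value 1, is 0.25 m for a shift and 60 degrees for a turn. A row lasts 1/8 s, in which the tool goes at most 62.5 mm and 10.7 degrees, less where a joint would pass 70% of its speed; a pose out of reach is approached as far as the arm can. A call with a number of a shift or a turn outside -1 to 1 is refused whole. A call with a gripper value outside its range is refused whole. The fingers move at their own pace and stop on an object; FORCE is the grip in N (left out, the last holds). Time passes only in rows, so rows that repeat a pose let the fingers close. It gives the time, the measured TCP pose, the force and the opening at its end, in the units of the state.
- sense(): the state, without advancing time (a new reading comes with each control period).
- capture(name): name is "scene" or "top"; returns (picture, depth): 420x560x3 uint8, blue, green, red; 420x560 float32, m along the optical axis (not along the pixel's ray), 0 where there is no reading.
- camera_info(name): a dict with "camera_matrix" (3x3 intrinsics, pixels), "k1" (the pictures are not rectified: a ray, as slopes to the right and down, at radius r is drawn at 1 + k1 r^2 times it, then the intrinsics apply), "camera_from_world" (4x4, takes a point from world to camera coordinates). Camera axes: x right, y up, looking along -z (the intrinsics and any distortion apply to the point x, -y, -z); pixel columns grow to the right and rows downward; lengths in m; the calibration is good to about 2 mm. A picture is of the moment at which its call begins. camera_info takes no time and is no camera call.
- close_job(): hands the job in, once; it reports no verdict.
The state is a dict: "t": time; "joints": joint angles; "joint_velocities": joint speeds; "joint_efforts": joint torques, N m; "ee_pos": TCP position; "ee_rot": TCP orientation; "ft_force": force on the tool from outside, world axes, zero at the start; "torque": the same for the moment, N m; "gripper_width": finger opening in m.
Only numpy, scipy, OpenCV 4.12 (cv2) and the standard library are available. Lean on these libraries where they do the work, as an engineer would, in place of code of your own. Each camera call takes 0.05 s, during which the arm holds its last target.

## Working session

There is one attempt and no reset: what is moved stays moved. The work goes in short steps, Python scripts to look and compute and a shell command to move; the robot and the scene stay as the last step left them, time stands still between calls to the robot, and variables do not carry over. Pictures are saved under pics/ and viewed, and the job is handed in when it is done.

```bash
mkdir -p pics; cat > h.py <<'E'
import numpy as np, cv2, pickle
from bench import sense,capture,camera_info,grip_depth
def px2w(name,u,v,d):
    c=camera_info(name);K=np.array(c["camera_matrix"]);k1=c["k1"]
    p=cv2.undistortPoints(np.array([[[u,v]]],float),K,np.array([k1,0,0,0.]))[0,0]
    pc=np.array([p[0]*d,-p[1]*d,-d,1])
    return (np.linalg.inv(np.array(c["camera_from_world"]))@pc)[:3]
def w2px(name,P):
    c=camera_info(name);K=np.array(c["camera_matrix"])
    q=np.array(c["camera_from_world"])@np.append(P,1)
    return cv2.projectPoints(np.array([[q[0],-q[1],-q[2]]]),np.zeros(3),np.zeros(3),K,np.array([c["k1"],0,0,0.]))[0].ravel()
E
python3 - <<'E'
from h import *
print(grip_depth,sense())
for n in("scene","top"):
    i,d=capture(n);cv2.imwrite(f"pics/{n}0.png",i);np.save(f"{n}0.npy",d);print(camera_info(n))
E
```

```text
0.0187 {'t': 0.0, 'joints': array([ 1.08669152e+00,  1.81572386e-01,  1.60800490e+00, -7.81275897e-06,
        1.35377384e+00, -2.06331431e-01]), 'joint_velocities': array([ 5.67842816e-04, -9.04591388e-04, -1.07536099e-03, -6.72595809e-05,
       -1.21121369e-04,  1.47831564e-03]), 'joint_efforts': array([ 1.02341608e-03, -4.44872940e+01, -3.51340914e+01,  3.44949285e-05,
        9.02920176e-03,  1.37134199e-05]), 'ee_pos': array([0.15741701, 0.55246484, 0.23036802]), 'ee_rot': array([[-9.61668715e-01,  2.74212735e-01, -8.11668140e-04],
       [ 2.74213709e-01,  9.61667514e-01, -1.55995943e-03],
       [ 3.52794140e-04, -1.72273471e-03, -9.99998454e-01]]), 'ft_force': array([ 0.19958022, -0.28275464, -0.80909092]), 'torque': array([-0.03184962,  0.03282364,  0.03085439]), 'gripper_width': 0.0852152906969763}
{'camera_matrix': array([[403.19619672,   0.        , 270.1568538 ],
       [  0.        , 403.19619672, 211.8187406 ],
       [  0.        ,   0.        ,   1.        ]]), 'k1': 0.018486757715222676, 'camera_from_world': array([[ 0.78606166,  0.6181421 , -0.00272382, -0.45239069],
       [-0.40364298,  0.51662073,  0.75509957,  0.16511281],
       [ 0.46816601, -0.59245537,  0.65560447, -1.38156603],
       [ 0.        ,  0.        ,  0.        ,  1.        ]])}
{'camera_matrix': array([[453.67216872,   0.        , 274.22028292],
       [  0.        , 453.67216872, 199.5739359 ],
       [  0.        ,   0.        ,   1.        ]]), 'k1': -0.14181561315852298, 'camera_from_world': array([[-2.12168744e-03, -9.99953043e-01,  9.45565984e-03,
        -5.57619253e-02],
       [ 9.86251023e-01, -5.29962686e-04,  1.65253259e-01,
        -6.47917229e-01],
       [-1.65240488e-01,  9.67626995e-03,  9.86205836e-01,
        -1.02972091e+00],
       [ 0.00000000e+00,  0.00000000e+00,  0.00000000e+00,
         1.00000000e+00]])}
```

View pics/scene0.png

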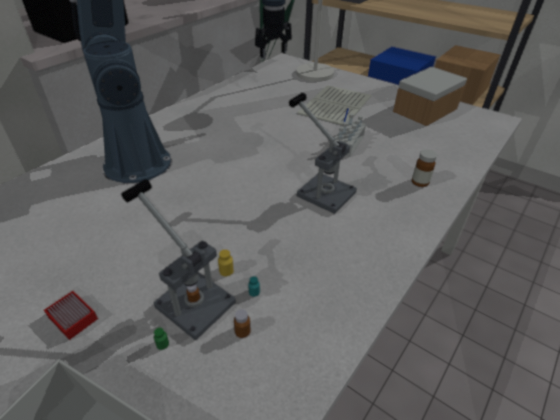

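View pics/top0.png

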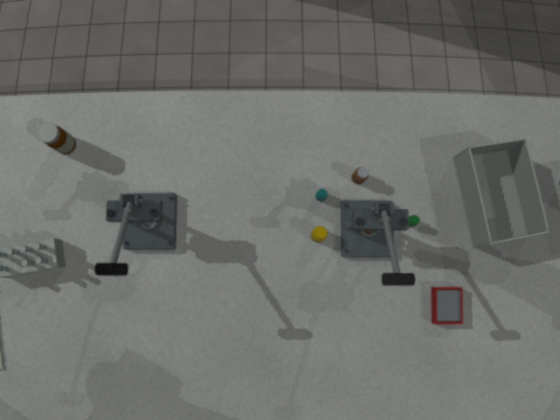

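The scene view has two crimpers. The near one has its nest at (193,293) and its handle at (137,190). The far one has its nest at (328,186) and its handle at (298,100). The amber vials are at (193,293) in the near nest and (242,324) loose, plus a large jar at (424,168). I'll leave the green, turquoise and yellow ones alone. The near crimper looks like the loaded one, so I'll confirm it in a crop and measure.

```bash
python3 - <<'E'
from h import *
i=cv2.imread("pics/scene0.png")
a=cv2.resize(i[225:345,140:270],None,fx=3,fy=3,interpolation=cv2.INTER_CUBIC)
b=cv2.resize(i[130:220,280:378],None,fx=4,fy=4,interpolation=cv2.INTER_CUBIC)
b=cv2.copyMakeBorder(b,0,0,0,0,0)
c=np.zeros((360,390+392,3),np.uint8);c[:,:390]=a;c[:,390:]=b
cv2.imwrite("pics/crop1.png",c)
for n,box in(("scene",(115,170,165,212)),("top",(375,268,422,292))):
    im=cv2.imread(f"pics/{n}0.png");d=np.load(f"{n}0.npy")
    P=[]
    for v in range(box[1],box[3]):
        for u in range(box[0],box[2]):
            if im[v,u].max()<45 and d[v,u]>0:
                p=px2w(n,u,v,d[v,u])
                if p[2]>.2:P.append(p)
    P=np.array(P);m=np.median(P,0)
    P=P[np.linalg.norm(P-m,axis=1)<.045]
    w,V=np.linalg.eigh(np.cov(P.T))
    print(n,len(P),P.mean(0),P.min(0),P.max(0),V[:,2])
    ends=P[:, :]@V[:,2]; print(np.ptp(ends), (P.mean(0)+V[:,2]*((ends.max()+ends.min())/2-ends.mean())))
# spare handle, cap
d=np.load("top0.npy");print(px2w("top",112,269,d[269,112]))
for u,v in((369,231),(370,232)):print(px2w("top",u,v,d[v,u]))
d=np.load("scene0.npy")
for u,v in((193,284),(193,295)):print(px2w("scene",u,v,d[v,u]))
E
```

```text
scene 308 [ 0.4629233  -0.28821855  0.28445694] [ 0.45049484 -0.31575934  0.27209162] [ 0.46935718 -0.25684348  0.29235533] [0.00447493 0.99947266 0.03216169]
0.059147435949015975 [ 0.46293184 -0.28631026  0.28451835]
top 333 [ 0.46020225 -0.28216495  0.28881128] [ 0.45021965 -0.31129095  0.28166493] [ 0.47102626 -0.25373174  0.29427603] [ 0.00498175  0.99995018 -0.00865001]
0.05757935499665873 [ 0.4602005  -0.28251763  0.28881433]
[0.47825376 0.24542274 0.29180272]
[ 0.57139411 -0.28141041  0.05830718]
[ 0.56932946 -0.28452376  0.05479944]
[ 0.59302174 -0.29131279  0.09129262]
[ 0.58982192 -0.29474662  0.05400739]
```

View pics/crop1.png

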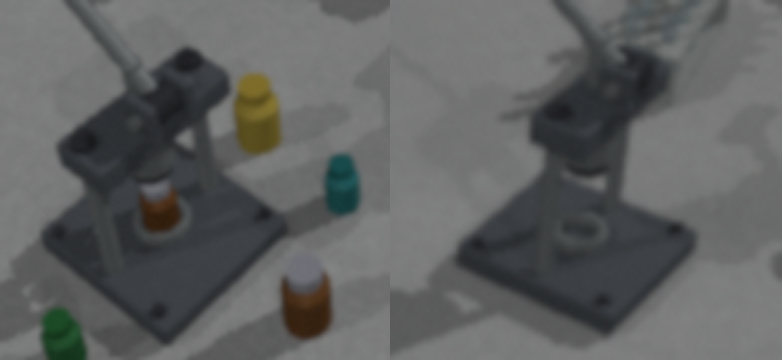

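The crop confirms it: the near crimper has an amber vial with a bare cap in its nest, and the far nest is empty. In the top view the loaded crimper is the right one, with its handle at (398,279), about (0.461, -0.284, 0.278). First I'll lift clear of the spare handle.

```bash
cat >> h.py <<'E'
from scipy.spatial.transform import Rotation as Ro
def to(p,R=None):
    s=sense();A=s["ee_rot"];f=A.T@(np.array(p)-s["ee_pos"])/.25
    r=[0,0,0] if R is None else Ro.from_matrix(A.T@R).as_rotvec()/np.radians(60)
    print(np.round(f,3),np.round(r,3))
E
python3 -m inch '[[0,0,-0.3,0,0,0,1],[0,0,-0.68,0,0,0,1],[0,0,-0.68,0,0,0,1],[0,0,-0.68,0,0,-0.26,1],[0,0,-0.68,0,0,-0.26,1]]' 40
python3 -c "
from h import *
to([.36,.1,.4],np.diag([-1.,1,-1]));print(sense()['ee_rot'])"
```

```text
t: 0.72
ee_pos: [0.1577, 0.553, 0.4017]
ee_rot: [[-1.0, 0.002, 0.0], [0.002, 1.0, 0.001], [-0.0, 0.001, -1.0]]
ft_force: [0.3, -0.4, -0.6]
gripper_width: 0.0001
[-0.812 -1.811  0.006] [ 0.001  0.    -0.002]
[[-9.99998636e-01  1.61011561e-03  3.69475066e-04]
 [ 1.61034680e-03  9.99998507e-01  6.26294904e-04]
 [-3.68466107e-04  6.26889032e-04 -9.99999736e-01]]
```

```bash
python3 -m inch '[[-0.2,-0.2,0,0,0,0,1],[-0.4,-0.4,0,0,0,0,1],[-0.5,-0.6,0,0,0,0,1],[-0.6,-0.8,0,0,0,0,1],[-0.7,-1,0,0,0,0,1],[-0.7,-1,0,0,0,0,1]]'
python3 -m inch '[[-0.1,-0.25,0,0,0,0,1],[-0.1,-0.5,0,0,0,0,1],[-0.1,-0.75,0,0,0,0,1],[-0.1,-1,0,0,0,0,1],[-0.1,-1,0,0,0,0,1]]'
python3 -m inch '[[0,-0.25,0,0,0,0,1],[-0.1,-0.5,0,0,0,0,1],[-0.2,-0.75,0,0,0,0,1],[-0.3,-1,0,0,0,0,1],[-0.3,-1,0,0,0,0,1],[-0.3,-1,0,0,0,0,1]]'
python3 -c "
from h import *
to([.455,-.284,.31],np.diag([-1.,1,-1]))"
```

```text
t: 1.48
ee_pos: [0.3329, 0.2989, 0.401]
ee_rot: [[-1.0, 0.012, 0.0], [0.012, 1.0, -0.001], [-0.0, -0.001, -1.0]]
ft_force: [-0.1, 0.7, -0.4]
gripper_width: -0.0004
t: 2.1
ee_pos: [0.355, 0.0489, 0.4011]
ee_rot: [[-1.0, 0.013, -0.0], [0.013, 1.0, -0.0], [0.0, -0.0, -1.0]]
ft_force: [0.3, -0.0, 0.2]
gripper_width: -0.0
t: 2.85
ee_pos: [0.4292, -0.1974, 0.4005]
ee_rot: [[-1.0, 0.005, -0.001], [0.005, 1.0, 0.002], [0.001, 0.002, -1.0]]
ft_force: [-0.7, 0.5, -0.3]
gripper_width: -0.0002
[-0.105 -0.347  0.361] [ 0.002 -0.001 -0.004]
```

```bash
python3 -m inch '[[-0.1,-0.35,0,0,0,0,1],[-0.1,-0.35,0.1,0,0,0,1],[-0.1,-0.35,0.25,0,0,0,1],[-0.1,-0.35,0.36,0,0,0,1],[-0.1,-0.35,0.36,0,0,0,1],[-0.1,-0.35,0.36,0,0,0,1]]'
python3 - <<'E'
from h import *
o=[]
for n,b in(("scene",(90,130,190,230)),("top",(340,200,460,320))):
    i,d=capture(n);c=cv2.resize(i[b[1]:b[3],b[0]:b[2]],(390,390),interpolation=cv2.INTER_CUBIC);o.append(c)
cv2.imwrite("pics/above.png",np.hstack(o))
E
```

```text
t: 3.6
ee_pos: [0.4539, -0.2851, 0.3132]
ee_rot: [[-1.0, 0.004, 0.002], [0.004, 1.0, -0.002], [-0.002, -0.002, -1.0]]
ft_force: [1.0, -0.1, -0.1]
gripper_width: -0.0001
```

View pics/above.png

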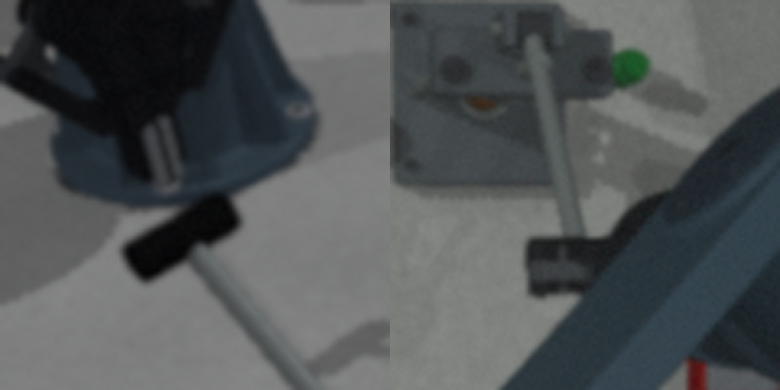

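The tip is just above the middle of the bar, at (168,190) in the left crop. Next I'll push along the arc.

```bash
python3 -m inch '[[0.0,0,0.1,0,0,0,1],[0.036,0,0.2,0,0,0,1],[0.06,0,0.26,0,0,0,1],[0.08,0,0.318,0,0,0,1],[0.09,0,0.38,0,0,0,1],[0.1,0,0.442,0,0,0,1],[0.1,0,0.5,0,0,0,1],[0.1,0,0.567,0,0,0,1],[0.09,0,0.63,0,0,0,1],[0.08,0,0.67,0,0,0,1]]'
python3 -m inch '[[0,0,0.01,0,0,0,1],[0,0,0.01,0,0,0,1]]'
```

```text
t: 4.95
ee_pos: [0.4331, -0.2874, 0.1458]
ee_rot: [[-1.0, 0.005, -0.0], [0.005, 1.0, -0.003], [0.0, -0.003, -1.0]]
ft_force: [-7.6, -0.1, 10.3]
gripper_width: -0.0001
t: 5.2
ee_pos: [0.4335, -0.2875, 0.1438]
ee_rot: [[-1.0, 0.005, 0.001], [0.005, 1.0, -0.003], [-0.001, -0.003, -1.0]]
ft_force: [-5.6, 0.5, 10.1]
gripper_width: 0.0003
```

```bash
python3 -m inch '[[0,0,0.01,0,0,0,1],[-0.005,0,0.016,0,0,0,1],[-0.005,0,0.016,0,0,0,1]]'
python3 - <<'E'
from h import *
o=[]
for n,b in(("scene",(90,170,250,330)),("top",(320,180,440,300))):
    i,d=capture(n);c=cv2.resize(i[b[1]:b[3],b[0]:b[2]],(390,390),interpolation=cv2.INTER_CUBIC);o.append(c)
cv2.imwrite("pics/down.png",np.hstack(o))
E
```

```text
t: 5.58
ee_pos: [0.4342, -0.2875, 0.1404]
ee_rot: [[-1.0, 0.005, -0.001], [0.005, 1.0, -0.003], [0.001, -0.003, -1.0]]
ft_force: [-9.1, 1.5, 14.4]
gripper_width: -0.0001
```

View pics/down.png

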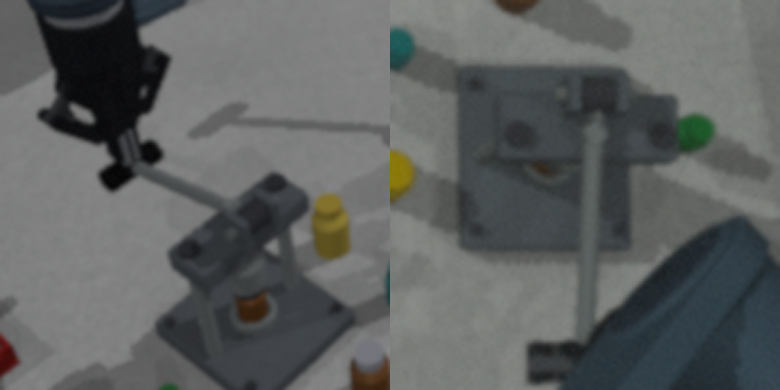

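The handle is down and the head is on the cap; the tip rests on the bar at (130,165). The height matches the predicted stop. I'll press a little more to confirm the stop and hold.

```bash
python3 -m inch '[[0,0,0.01,0,0,0,1],[0,0,0.01,0,0,0,1]]'
python3 -m inch '[[0,0,0.008,0,0,0,1],[0,0,0.008,0,0,0,1],[0,0,0.008,0,0,0,1],[0,0,0.008,0,0,0,1],[0,0,0.008,0,0,0,1],[0,0,0.008,0,0,0,1],[0,0,0.008,0,0,0,1],[0,0,0.008,0,0,0,1],[0,0,0.008,0,0,0,1],[0,0,0.008,0,0,0,1]]'
```

```text
t: 5.92
ee_pos: [0.4343, -0.2876, 0.1398]
ee_rot: [[-1.0, 0.005, -0.0], [0.005, 1.0, -0.004], [0.0, -0.004, -1.0]]
ft_force: [-13.1, 6.0, 28.4]
gripper_width: 0.0001
t: 7.18
ee_pos: [0.4345, -0.2877, 0.1393]
ee_rot: [[-1.0, 0.005, -0.0], [0.005, 1.0, -0.004], [0.0, -0.004, -1.0]]
ft_force: [-17.9, 9.4, 39.5]
gripper_width: -0.0001
```

The stop is hard: force rose to 40 N with the tip stationary, held for more than 1.25 s. Now I'll let it up along the arc.

```bash
python3 -m inch '[[0.005,0,-0.06,0,0,0,1],[0.02,0,-0.13,0,0,0,1],[0.02,0,-0.2,0,0,0,1],[0.02,0,-0.26,0,0,0,1],[0.01,0,-0.33,0,0,0,1],[0,0,-0.39,0,0,0,1],[-0.02,0,-0.45,0,0,0,1],[-0.045,0,-0.51,0,0,0,1],[-0.07,0,-0.57,0,0,0,1],[-0.09,0,-0.63,0,0,0,1]]'
python3 -m inch '[[0,0,-0.1,0,0,0,1],[0,0,-0.3,0,0,0,1],[0.2,0.3,-0.4,0,0,0,1],[0.2,0.6,-0.4,0,0,0,1],[0.2,0.9,-0.4,0,0,0,1],[0.2,0.9,-0.4,0,0,0,1],[0.2,0.9,-0.4,0,0,0,1],[0.2,0.9,-0.4,0,0,0,1]]'
python3 - <<'E'
from h import *
for n in("scene","top"):
    i,d=capture(n);cv2.imwrite(f"pics/{n}9.png",i);np.save(f"{n}9.npy",d)
    j=cv2.imread(f"pics/{n}0.png")
    for k,(u,v) in {"scene":{"h":(137,190),"sp":(298,100),"vial":(193,292)},"top":{"h":(398,279),"sp":(112,269),"vial":(369,231)}}[n].items():
        t=cv2.cvtColor(j[v-10:v+10,u-14:u+14],6);s=cv2.cvtColor(i[v-20:v+20,u-24:u+24],6)
        r=cv2.matchTemplate(s,t,5);_,m,_,l=cv2.minMaxLoc(r);print(n,k,round(m,3),l[0]-10,l[1]-10)
print(sense()["ft_force"])
E
```

```text
t: 8.43
ee_pos: [0.457, -0.2858, 0.2907]
ee_rot: [[-1.0, 0.005, -0.001], [0.005, 1.0, 0.001], [0.001, 0.001, -1.0]]
ft_force: [1.2, -0.3, 0.6]
gripper_width: 0.0
t: 9.43
ee_pos: [0.4077, -0.0611, 0.3899]
ee_rot: [[-1.0, 0.005, -0.002], [0.005, 1.0, -0.0], [0.002, -0.0, -1.0]]
ft_force: [0.0, 0.1, -0.6]
gripper_width: 0.0003
scene h 0.999 0 0
scene sp 0.989 0 0
scene vial 0.998 0 0
top h 0.999 0 0
top sp 0.998 0 0
top vial 0.973 0 0
[-0.14161107 -0.5583357  -0.58790248]
```

View pics/scene9.png

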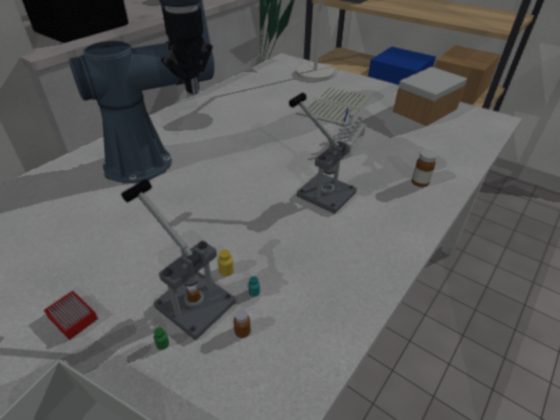

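Both handles are up, at (137,190) and (298,100). The vial stands in its nest at (193,293) and the arm is clear.

```bash
python3 -c "
from bench import close_job
print(close_job())"
```

```text
the job is handed in; nothing more can be done
None
```

I pushed the loaded crimper's handle (the right one in the top view) down to its stop with the closed fingertips. I held it there for about 1.25 s, then let it up along its arc, moved the arm clear and handed the job in.

- **At the stop:** the fingertips were at z = 0.139 m, against about 0.140 m expected. Force rose to about 40 N vertically without further motion. That is well above the roughly 11 N needed, because I pressed against the stop, but the fingertips did the pressing and the wrist limit is 120 N.
- **After release:** in both cameras, the two handles and the vial matched their starting images with 0-pixel shift. The weakest match was the vial in the top view, at 0.973.
- **Clearance:** wrist force was back near zero and the arm was touching nothing. The clock read about 9.5 s of the 38 s allowed.

No check failed or disagreed; the hand-in itself gave no verdict.

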